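# Clear the instrument case off the picking basket and put up its carry handle

### The arm

A 6-joint arm with a two-finger parallel gripper is mounted at the origin on the work surface. World frame = base frame: x ahead of the robot, y to its left, z up, the work surface at z = 0. Lengths are in m, angles in rad, forces in N, time in s.
With the tool pointing down it reaches from about 0.35 to 0.975 m from the base axis. Payload 4.9 kg.
Tool frame: the origin (TCP) lies at the very end of the fingers, on their centre line; the grasp point (between the pads) lies ctrl.hold_point_z behind it (ctrl.hold_point_z is the distance from the TCP to the grasp point, in m); z points along the fingers, y is the line along which they close (so a half turn about z gives the same grasp; the last joint's range is limited). The gripper opens to 85 mm and grips with 20 to 120 N. Pads are 22 mm wide; open, the fingers measure 114 mm over their backs; the gripper's body (76 mm by 85 mm) begins 54 mm behind the grasp point. The pads swing forward as they close: fully open they stand 13 mm farther back than shut.
Start: joints at [1.07, 0.053, 1.613, -0, 1.476, -0.119], TCP at [0.233, 0.58, 0.231] pointing down, gripper open.
Joint ranges: [-3.01, 3.01], [-1.01, 2.22], [0.06, 2.58], [-1.02, 4.17], [0.09, 2.62], [-3.14, 3.14]. Speed limits (rad/s): [2.57, 2.57, 3.14, 3.14, 3.14, 3.14].

### API

Orientations are given as a rotation vector (axis times angle).
In Python, from station import ctrl gives the robot as it stands. The module is installed in compiled form; this text tells all that it offers.
- The arm moves only by the tool jog_arm, never from a script. Its argument "deltas" is a list of rows, each a list of 3 entries, a list of its own where there are three numbers: the closure, from -1 (fully open) to 1 (shut), then the shift along the world's x, y, z scaled (see below), then the turn, a rotation vector about the world's x, y, z scaled (see below). A call has 1 to 12 rows; each row is the pose to reach, as a shift and turn from the pose commanded when the call began, turning the shorter way round; what a row does not reach only later rows make up. The controller multiplies each number of a shift by 0.4 m and each number of a turn by 180 degrees. A row lasts 1/12 s, in which the tool goes at most 41.7 mm and 7.16 degrees, less where a joint would pass 70% of its speed; a pose out of reach is approached as far as the arm can. A call with a number of a shift or a turn outside -1 to 1 is refused whole. A call with a gripper value outside its range is refused whole. The fingers move at their own pace and stop on an object; "squeeze" is the grip in N (left out, the last holds). Time passes only in rows, so rows that repeat a pose let the fingers close. It gives the time, the measured TCP pose, the force, the opening and the grip force at its end, in the units of the state.
- ctrl.get_obs(): the state, without advancing time (a new reading comes with each control period).
- ctrl.get_image(name): name is "scene" or "top" or "wrist"; returns the picture (400x640x3 uint8, red, green, blue); there is no depth.
- ctrl.get_calibration(name): a dict with "K" (3x3 intrinsics, pixels), "extrinsics" (4x4, takes a point from world to camera coordinates). Camera axes: x right, y down, z forward; pixel columns grow to the right and rows downward; lengths in m; the calibration is good to about 2 mm. A picture is of the moment at which its call begins: read the wrist's pose just before it. get_calibration takes no time and is no camera call; for the wrist camera it gives the pose at the moment of the call.
- ctrl.finish_job(): hands the job in; it is judged then, once.
The state is a dict: "t": time; "q": joint angles; "dq": joint speeds; "effort": joint torques, N m; "tool_pos": TCP position; "tool_rot": TCP orientation; "contact_force": force on the tool from outside, world axes, zero at the start; "wrist_torque": the same for the moment, N m; "opening": finger opening in m; "grip_force": force on a finger pad.
Only numpy, scipy, OpenCV 4.12 (cv2) and the standard library are available. Lean on these libraries where they do the work, as an engineer would, in place of code of your own. Each camera call takes 0.05 s, during which the arm holds its last target. There are 200 camera calls.

### The job

The white picking basket is about to be carried off, but a long steel instrument case lies across it and over its folded carry handle. First lift the case off without tipping it and set it down gently, flat and lid up, inside the long shallow tray; then swing the basket's carry handle up until it snaps home in its upright position, and let go of it so that it stands there. Leave the cartons in the basket and the small jar and the spatula on the counter where they are.

Things in the scene. Friction and masses are not known exactly. Their poses are not given: they have to be found in the camera images.
- basket: White slotted plastic basket, open on top, fixed to the counter: 170 (x) x 260 (y) x 100 mm high, walls 5 mm, floor 5 mm thick. Origin: centre of its underside; z up, -x towards the side on which the folded handle sticks out. It stands to the left or to the right of the robot's middle, the tray on the other side.
- bail (a joint): Carry handle of the basket, a steel U-shaped bail: angle in rad about a level axis along the basket's y. 0 = folded down level, its grip sticking out on the basket's -x side; 1.57 = upright, the end stop. A spring resists the swing up to about 1.2 rad and from there pulls the handle home to 1.57 and keeps it there; let go before that, the handle falls back to 0.
- handle_grip (a point): Middle of the handle's grip: a round grey plastic sleeve, 18 mm in diameter and 130 mm long, along the basket's y, on the 289 mm wide 10 mm cross bar. 140 mm from the hinge axis; folded, it is 88 mm above the counter, 55 mm clear (from its centre line) of the basket's front wall. The two flat side arms are 142 mm to either side of it.
- handle_hinge (a point): Point on the handle's hinge axis in the middle of the basket, 88 mm above the basket's underside (does not move).
- case: Closed stainless steel instrument case, a plain long box 270 (x) x 60 (y) x 36 mm high, 0.25 to 0.5 kg, centre of mass in its middle. Origin: centre of its underside; x along its length, z up. It lies flat across the basket's front and back rims (its underside at 100 mm), roughly along the basket's x, and juts out over the folded grip.
- tray: Long shallow aluminium tray fixed to the counter: 320 (x) x 140 (y) mm outside, 312 x 132 mm inside, rim 12 mm high, floor 3 mm thick. Origin: centre of its underside; x along its length. The case goes inside it, lengthwise, either way round.
- carton_a: Bystander: white medicine carton with a green band, 50 x 80 x 60 mm, standing in the basket.
- carton_b: Bystander: white medicine carton with a blue band, 45 x 90 x 50 mm, standing in the basket.
- ointment: Bystander: small white jar, 48 mm in diameter, 45 mm high, between basket and tray. Origin at its underside.
- spatula: Bystander: spatula with black handle, 170 mm long, lying in front of the robot between basket and tray.

How it is judged:
On the way, in this order (a step that is already met when the one before it is completed fails the run):
1. the case lies flat in the tray, let go and at rest (z of case in the frame of tray between -0.002 and 0.007 m and x of case in the frame of tray between -0.03 and 0.03 m and y of case in the frame of tray between -0.04 and 0.04 m and angle between case's own z axis and vertical below 0.06 rad and contact force between case and the fingers below 0.1 N and linear speed of case below 0.03 m/s), for 0.2 s.
2. the handle stands upright in its detent (value of joint bail above 1.5 rad), for 0.2 s.
At the end, for the whole second after the job is handed in: The case lies flat (within 0.06 rad) and lid up on the tray's floor, its middle within 30 mm lengthwise and 40 mm crosswise of the tray's middle, released and at rest; the carry handle stands upright (beyond 1.50 rad) by itself (all of step 1 and value of joint bail above 1.5 rad and contact force between basket and the fingers below 0.1 N); the robot touches nothing.
It fails at once if the case is tipped by more than 0.5 rad (about 30 degrees) (angle between case's own z axis and vertical above 0.5 rad).
It fails at once if the case is dropped or thrown (faster than 0.5 m/s while the fingers do not hold it) (linear speed of case above 0.5 m/s and contact force between case and the fingers below 0.05 N).
It fails at once if a bystander is moved by more than 40 mm (distance of any of carton_a, carton_b, ointment, spatula from where it was at the start of the episode above 0.04 m).
It also fails if it takes over 64 s, if anything falls off the work surface, if the arm or the gripper's body presses on something with over 40 N, if the wrist force passes 120 N, or if a joint passes its speed limit or range.

## Working session

There is one attempt and no reset: what is moved stays moved. The work goes in short steps, Python scripts to look and compute and a tool call to move; the robot and the scene stay as the last step left them, time stands still between calls to the robot, and variables do not carry over. Pictures are saved under pics/ and viewed, at most 10 in all, crops included, and the job is handed in when it is done.

Besides the shell and the picture viewer there is one more tool, called after "Request:" as name(argument=value, ...) on one line, values as JSON. jog_arm: Moves the arm, as the interface text tells. Its arguments: {"type":"object","properties":{"deltas":{"type":"array","items":{"type":"array"}},"squeeze":{"type":"number"}},"required":["deltas"]}

```bash
mkdir -p pics; python3 - <<'E'
from station import ctrl
import cv2
o=ctrl.get_obs();print({k:o[k] for k in('t','tool_pos','tool_rot','opening')},ctrl.hold_point_z)
for n in('top','scene'):
    cv2.imwrite(f'pics/{n}0.png',ctrl.get_image(n)[:,:,::-1])
    c=ctrl.get_calibration(n);print(n,c['K'],c['extrinsics'])
E
```

```text
{'t': 0.0, 'tool_pos': array([0.23257229, 0.57944161, 0.23004668]), 'tool_rot': array([-0.59602782, -3.08389292,  0.00308884]), 'opening': 0.08525615548544294} 0.0187
top [[514.01293837   0.         320.18469533]
 [  0.         514.01293837 204.7771494 ]
 [  0.           0.           1.        ]] [[ 0.00823662 -0.99994956 -0.00574836 -0.0077048 ]
 [-0.9807725  -0.0069575  -0.19503051  0.568546  ]
 [ 0.19498068  0.00724423 -0.98078033  1.33291083]
 [ 0.          0.          0.          1.        ]]
scene [[368.76615189   0.         321.94831077]
 [  0.         368.76615189 201.45555094]
 [  0.           0.           1.        ]] [[ 0.08988447  0.99592974  0.00668889 -0.05253214]
 [ 0.83420955 -0.07161665 -0.54677735 -0.42642993]
 [-0.54407279  0.05472673 -0.83725133  1.11586753]
 [ 0.          0.          0.          1.        ]]
```

View pics/top0.png

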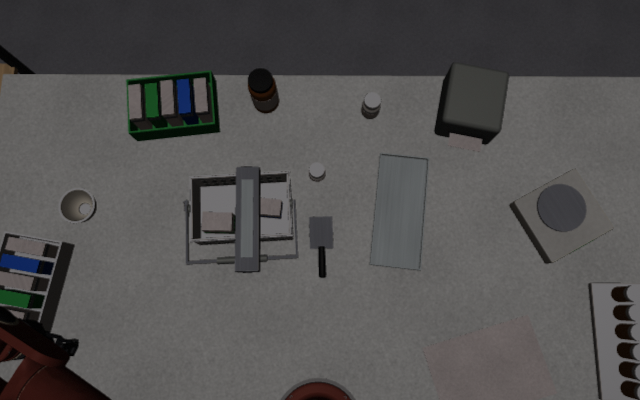

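View pics/scene0.png

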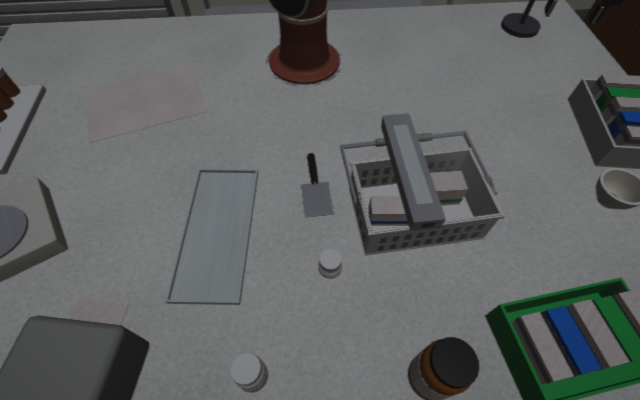

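The top picture shows the basket at about (243,208), with the case across it along x (238–260, 167–271). The grip is at about (243,259), the tray at about (399,212) and the jar at (317,172). I'll enlarge it to read the corners.

```bash
python3 - <<'E'
import cv2,numpy as np
i=cv2.imread('pics/top0.png')
i=np.clip(i.astype(float)*1.8,0,255).astype('uint8')
a=cv2.resize(i[150:280,175:305],None,fx=4.5,fy=4.5,interpolation=cv2.INTER_CUBIC)
cv2.imwrite('pics/c1.png',a)
b=cv2.resize(i[145:280,360:440],None,fx=4.4,fy=4.4,interpolation=cv2.INTER_CUBIC)
cv2.imwrite('pics/c2.png',b)
E
```

```text
(no output)
```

View pics/c1.png

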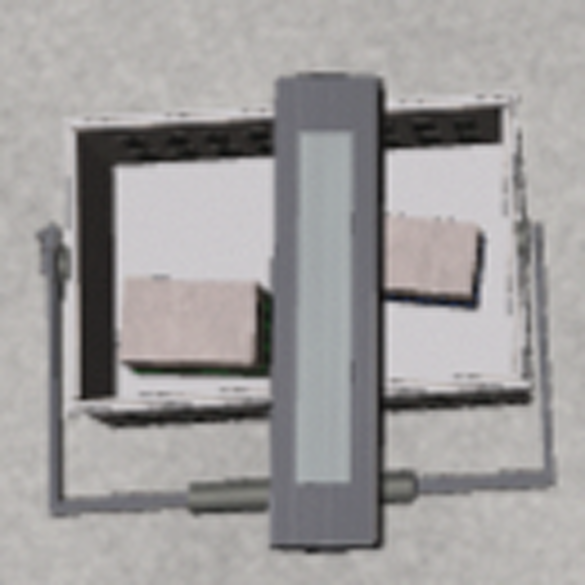

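View pics/c2.png

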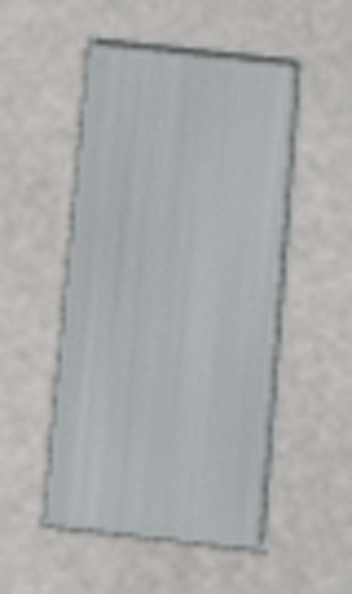

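The crops give these corners. Crop 1: case top (276,78), (380,78), (380,543), (271,543); cross bar from (55,507) to (550,480), with the sleeve from 190 to 416; basket rim (75,125), (515,100), (530,390), (78,405). Crop 2: tray (92,40), (298,62), (264,549), (44,523).

```bash
cat >h.py <<'E'
import numpy as np
from station import ctrl
def back(n,px,z):
    c=ctrl.get_calibration(n);E=np.array(c['extrinsics']);R=E[:3,:3];C=-R.T@E[:3,3]
    d=R.T@np.linalg.inv(c['K'])@np.array([px[0],px[1],1.]);return C+d*(z-C[2])/d[2]
E
python3 - <<'E'
from h import *
c1=lambda u,v:(175+(u+.5)/4.5-.5,150+(v+.5)/4.5-.5)
c2=lambda u,v:(360+(u+.5)/4.4-.5,145+(v+.5)/4.4-.5)
def rep(n,f,pts,z):
    P=np.array([back('top',f(*p),z)[:2] for p in pts]);print(n,P.round(4).tolist(),'ctr',P.mean(0).round(4))
    s=[np.linalg.norm(P[i]-P[(i+1)%len(P)]).round(4) for i in range(len(P))]
    a=[np.degrees(np.arctan2(*(P[(i+1)%len(P)]-P[i])[::-1])).round(1) for i in range(len(P))];print(s,a)
rep('case',c1,[(276,78),(380,78),(380,543),(271,543)],.136)
rep('bar',c1,[(55,507),(550,480)],.088)
rep('sleeve',c1,[(190,497),(416,486)],.088)
rep('rim',c1,[(75,125),(515,100),(530,390),(78,405)],.1)
rep('tray',c2,[(92,40),(298,62),(264,549),(44,523)],.012)
print(back('top',(317,172),.045),back('top',(321,235),.0))
from scipy.spatial.transform import Rotation as R
o=ctrl.get_obs();print(R.from_rotvec(o['tool_rot']).as_matrix().round(3))
E
```

```text
case [[0.6508, 0.2145], [0.6512, 0.1548], [0.3858, 0.1464], [0.3854, 0.2066]] ctr [0.5183 0.1806]
[np.float64(0.0598), np.float64(0.2655), np.float64(0.0602), np.float64(0.2655)] [np.float64(-89.6), np.float64(-178.2), np.float64(90.4), np.float64(1.7)]
bar [[0.4082, 0.3399], [0.4259, 0.0557]] ctr [0.4171 0.1978]
[np.float64(0.2847), np.float64(0.2847)] [np.float64(-86.4), np.float64(93.6)]
sleeve [[0.4146, 0.2625], [0.4219, 0.1327]] ctr [0.4182 0.1976]
[np.float64(0.13), np.float64(0.13)] [np.float64(-86.8), np.float64(93.2)]
rim [[0.6313, 0.3381], [0.6482, 0.0795], [0.4763, 0.0675], [0.4657, 0.3269]] ctr [0.5554 0.203 ]
[np.float64(0.2591), np.float64(0.1723), np.float64(0.2596), np.float64(0.166)] [np.float64(-86.3), np.float64(-176.0), np.float64(92.3), np.float64(3.9)]
tray [[0.7266, -0.1734], [0.7127, -0.3058], [0.4002, -0.2748], [0.4152, -0.1391]] ctr [ 0.5637 -0.2233]
[np.float64(0.1332), np.float64(0.3141), np.float64(0.1365), np.float64(0.3133)] [np.float64(-96.0), np.float64(174.3), np.float64(83.7), np.float64(-6.3)]
[0.66289833 0.00628291 0.045     ] [ 0.49405266 -0.00590271  0.        ]
[[-0.928  0.373 -0.001]
 [ 0.373  0.928 -0.002]
 [ 0.    -0.002 -1.   ]]
```

Everything matches the given sizes: case 266×60 mm, sleeve 130 mm, rim about 260×170 mm, tray about 314×135 mm. First I'll move above the case.

Request:
jog_arm(deltas=[[-1,[0.06,-0.083,0],[0,0,0.011]],[-1,[0.12,-0.166,0],[0,0,0.022]],[-1,[0.18,-0.25,0],[0,0,0.033]],[-1,[0.24,-0.333,0],[0,0,0.044]],[-1,[0.3,-0.416,0],[0,0,0.055]],[-1,[0.36,-0.5,0],[0,0,0.066]],[-1,[0.42,-0.583,0],[0,0,0.077]],[-1,[0.48,-0.666,0],[0,0,0.088]],[-1,[0.54,-0.75,0],[0,0,0.099]],[-1,[0.6,-0.833,0],[0,0,0.11]],[-1,[0.66,-0.916,0],[0,0,0.12]],[-1,[0.714,-0.997,0],[0,0,0.131]]])

```text
t: 1.1
tool_pos: [0.5192, 0.1791, 0.2309]
tool_rot: [0.049, -3.141, 0.0]
contact_force: [-0.1, 0.1, 1.0]
opening: 0.0853
grip_force: 0.0
```

Request:
jog_arm(deltas=[[-1,[0,0,0],[0,0,0]],[-1,[0,0,0],[0,0,0]],[-1,[0,0,0],[0,0,0]]])

```text
t: 1.35
tool_pos: [0.518, 0.1812, 0.2307]
tool_rot: [0.045, -3.14, -0.0]
contact_force: [-0.3, -0.8, -0.1]
opening: 0.0854
grip_force: 0.0
```

```bash
python3 - <<'E'
from h import *
import cv2
from scipy.spatial.transform import Rotation as R
o=ctrl.get_obs();print(o['t'],o['tool_pos'],R.from_rotvec(o['tool_rot']).as_matrix().round(3).tolist(),o['contact_force'])
c=ctrl.get_calibration('wrist');E=np.array(c['extrinsics']);K=np.array(c['K'])
im=ctrl.get_image('wrist')[:,:,::-1].copy()
def pr(p):
    q=K@(E[:3,:3]@p+E[:3,3]);return (q[:2]/q[2]).round(1)
a=np.radians(1.7);u=np.array([np.cos(a),np.sin(a),0]);v=np.array([-u[1],u[0],0]);C=np.array([.5183,.1806,.136])
P=[C+s*.135*u+w*.03*v for s,w in((1,1),(1,-1),(-1,-1),(-1,1))]
print([pr(p).tolist() for p in P])
cv2.polylines(im,[np.array([pr(p) for p in P]).astype(int)],True,(0,0,255),1)
cv2.imwrite('pics/w1.png',im)
E
```

```text
1.35 [0.51803947 0.18124604 0.230739  ] [[-1.0, -0.029, -0.001], [-0.029, 1.0, 0.0], [0.001, 0.0, -1.0]] [-0.28357374 -0.78791268 -0.12144401]
[[346.5, 332.3], [287.3, 332.3], [276.0, 31.8], [356.1, 31.8]]
```

View pics/w1.png

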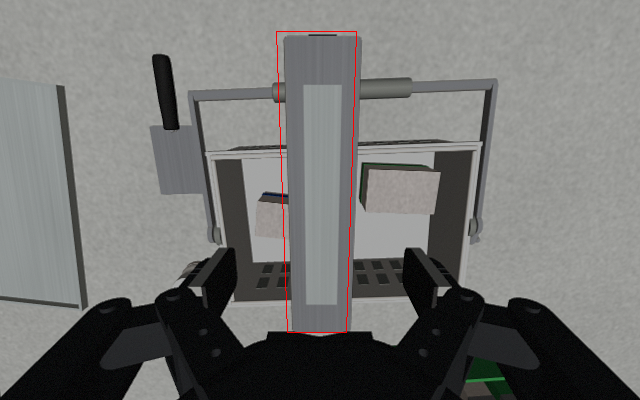

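The wrist view shows the case centred between the pads (case at about 288–357, pad tips at about 231 and 408), and its yaw agrees. I'll descend and grip.

Request:
jog_arm(deltas=[[-1,[0,0,-0.04],[0,0,0]],[-1,[0,0,-0.08],[0,0,0]],[-1,[0,0,-0.12],[0,0,0]],[-1,[0,0,-0.16],[0,0,0]],[-1,[0,0,-0.2],[0,0,0]],[-1,[0,0,-0.23],[0,0,0]],[-1,[0,0,-0.26],[0,0,0]],[-1,[0,0,-0.28],[0,0,0]],[-1,[0,0,-0.3],[0,0,0]],[-1,[0,0,-0.315],[0,0,0]],[-1,[0,0,-0.32],[0,0,0]],[-1,[0,0,-0.32],[0,0,0]]], squeeze=60)

```text
t: 2.4
tool_pos: [0.5184, 0.1811, 0.103]
tool_rot: [0.046, -3.141, 0.0]
contact_force: [-0.1, 0.1, 0.6]
opening: 0.085
grip_force: 0.0
```

Request:
jog_arm(deltas=[[-0.8,[0,0,0],[0,0,0]],[-0.7,[0,0,0],[0,0,0]],[-0.6,[0,0,0],[0,0,0]],[-0.5,[0,0,0],[0,0,0]],[-0.4,[0,0,0],[0,0,0]],[-0.2,[0,0,0],[0,0,0]],[0,[0,0,0],[0,0,0]],[0.5,[0,0,0],[0,0,0]],[1,[0,0,0],[0,0,0]],[1,[0,0,0],[0,0,0]]], squeeze=60)

```text
t: 3.23
tool_pos: [0.5191, 0.1818, 0.1045]
tool_rot: [-0.047, 3.14, 0.002]
contact_force: [-0.6, 2.3, 6.3]
opening: 0.0591
grip_force: 66.2
```

Request:
jog_arm(deltas=[[1,[0,0,0.01],[0,0,0]],[1,[0,0,0.025],[0,0,0]],[1,[0,0,0.045],[0,0,0]],[1,[0,0,0.065],[0,0,0]],[1,[0,0,0.09],[0,0,0]],[1,[0,0,0.115],[0,0,0]],[1,[0,0,0.14],[0,0,0]],[1,[0,0,0.165],[0,0,0]],[1,[0,0,0.185],[0,0,0]],[1,[0,0,0.2],[0,0,0]],[1,[0,0,0.2],[0,0,0]],[1,[0,0,0.2],[0,0,0]]])

```text
t: 4.23
tool_pos: [0.5186, 0.1812, 0.1837]
tool_rot: [-0.047, 3.141, 0.0]
contact_force: [0.4, 0.4, -3.4]
opening: 0.0594
grip_force: 65.2
```

```bash
python3 - <<'E'
from h import *
import cv2
o=ctrl.get_obs();print(o['t'],o['tool_pos'],o['tool_rot'],o['contact_force'],o['wrist_torque'],o['opening'],o['grip_force'])
im=np.hstack([ctrl.get_image('scene')[60:300,180:580],ctrl.get_image('wrist')[::1,150:500][:240]])[:,:,::-1]
cv2.imwrite('pics/s2.png',im)
E
```

```text
4.2333 [0.51861941 0.18119911 0.18367519] [-4.67156826e-02  3.14059909e+00  1.15288931e-04] [ 0.41501193  0.3860535  -3.39946594] [-0.00260139  0.00857003 -0.01470365] 0.059448325530384094 65.21077752113342
```

View pics/s2.png

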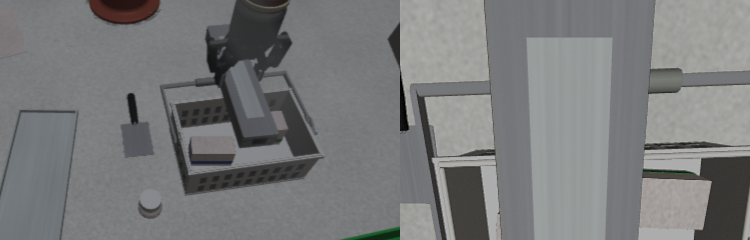

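The case is held level, with a load of about 3.4 N and no significant moment. I'll carry it to the tray in two calls.

Request:
jog_arm(deltas=[[1,[0,-0.015,0],[0,0,0]],[1,[0.003,-0.045,0],[0,0,0]],[1,[0.006,-0.09,0],[0,0,-0.004]],[1,[0.01,-0.135,0],[0,0,-0.006]],[1,[0.016,-0.18,0],[0,0,-0.008]],[1,[0.022,-0.225,0],[0,0,-0.01]],[1,[0.028,-0.27,0],[0,0,-0.012]],[1,[0.034,-0.315,0],[0,0,-0.014]],[1,[0.04,-0.36,0],[0,0,-0.016]],[1,[0.046,-0.405,0],[0,0,-0.018]],[1,[0.052,-0.45,0],[0,0,-0.02]],[1,[0.056,-0.495,0],[0,0,-0.022]]])

```text
t: 5.33
tool_pos: [0.5405, -0.0188, 0.1829]
tool_rot: [-0.063, -3.14, 0.001]
contact_force: [0.1, 0.9, -5.2]
opening: 0.0591
grip_force: 65.5
```

Request:
jog_arm(deltas=[[1,[0.006,-0.045,0],[0,0,-0.002]],[1,[0.012,-0.09,0],[0,0,-0.004]],[1,[0.018,-0.135,0],[0,0,-0.006]],[1,[0.024,-0.18,0],[0,0,-0.008]],[1,[0.03,-0.225,0],[0,0,-0.01]],[1,[0.036,-0.27,0],[0,0,-0.012]],[1,[0.042,-0.315,0],[0,0,-0.014]],[1,[0.048,-0.36,0],[0,0,-0.016]],[1,[0.052,-0.4,0],[0,0,-0.018]],[1,[0.055,-0.44,0],[0,0,-0.02]],[1,[0.057,-0.475,0],[0,0,-0.021]],[1,[0.057,-0.5,0],[0,0,-0.021]]])

```text
t: 6.33
tool_pos: [0.5635, -0.2187, 0.1831]
tool_rot: [-0.167, -3.137, 0.0]
contact_force: [-0.6, 1.4, -4.1]
opening: 0.059
grip_force: 65.4
```

Request:
jog_arm(deltas=[[1,[0,-0.01,0],[0,0,0]],[1,[0,-0.016,0],[0,0,0]],[1,[0,-0.016,0],[0,0,0]],[1,[0,-0.016,0],[0,0,0]]])

```text
t: 6.67
tool_pos: [0.5637, -0.2227, 0.1832]
tool_rot: [-0.164, -3.137, -0.001]
contact_force: [0.0, 1.0, -4.2]
opening: 0.0587
grip_force: 65.4
```

```bash
python3 - <<'E'
from h import *
import cv2
o=ctrl.get_obs();print(o['t'],o['tool_pos'],o['tool_rot'],o['contact_force'],o['opening'],o['grip_force'])
im=np.hstack([ctrl.get_image('top')[120:300,180:460],ctrl.get_image('wrist')[:180:,60:580]])[:,:,::-1]
cv2.imwrite('pics/s3.png',np.clip(im*1.5,0,255))
E
```

```text
6.6667 [ 0.5636523  -0.22265648  0.18323767] [-1.64482729e-01 -3.13714768e+00 -7.71291754e-04] [ 0.01105857  0.9720879  -4.16519317] 0.058667806480466204 65.44665813446045[ WARN:0@0.821] global loadsave.cpp:1063 imwrite_ Unsupported depth image for selected encoder is fallbacked to CV_8U.
```

View pics/s3.png

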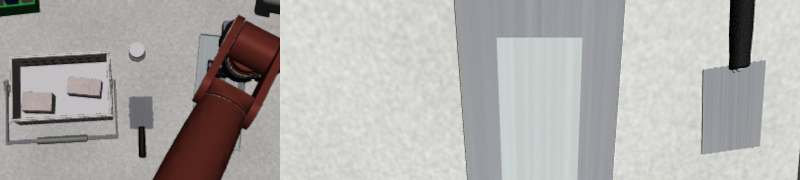

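The case sits over the tray at yaw −6°. The wrist crop shows it straight in the fingers, and the bystanders have not moved. I'll lower it, slowing near the floor.

Request:
jog_arm(deltas=[[1,[0,0,-0.015],[0,0,0]],[1,[0,0,-0.045],[0,0,0]],[1,[0,0,-0.085],[0,0,0]],[1,[0,0,-0.125],[0,0,0]],[1,[0,0,-0.165],[0,0,0]],[1,[0,0,-0.205],[0,0,0]],[1,[0,0,-0.245],[0,0,0]],[1,[0,0,-0.285],[0,0,0]],[1,[0,0,-0.32],[0,0,0]],[1,[0,0,-0.35],[0,0,0]],[1,[0,0,-0.375],[0,0,0]],[1,[0,0,-0.39],[0,0,0]]])

```text
t: 7.77
tool_pos: [0.5629, -0.2227, 0.0254]
tool_rot: [-0.165, -3.135, -0.001]
contact_force: [-0.4, -0.1, -4.7]
opening: 0.059
grip_force: 65.5
```

Request:
jog_arm(deltas=[[1,[0,0,-0.01],[0,0,0]],[1,[0,0,-0.018],[0,0,0]],[1,[0,0,-0.026],[0,0,0]],[1,[0,0,-0.032],[0,0,0]],[1,[0,0,-0.038],[0,0,0]],[1,[0,0,-0.042],[0,0,0]],[1,[0,0,-0.045],[0,0,0]],[1,[0,0,-0.045],[0,0,0]]])

```text
t: 8.43
tool_pos: [0.5636, -0.2232, 0.0092]
tool_rot: [-0.165, -3.137, -0.0]
contact_force: [0.3, 0.5, -4.4]
opening: 0.0589
grip_force: 65.5
```

Still hanging free at −4.4 N, so I'll creep down until the force changes.

Request:
jog_arm(deltas=[[1,[0,0,-0.002],[0,0,0]],[1,[0,0,-0.004],[0,0,0]],[1,[0,0,-0.005],[0,0,0]],[1,[0,0,-0.005],[0,0,0]]])

```text
t: 8.77
tool_pos: [0.5638, -0.2233, 0.0076]
tool_rot: [0.165, 3.137, -0.0]
contact_force: [-0.3, 0.6, -2.5]
opening: 0.0591
grip_force: 65.6
```

Request:
jog_arm(deltas=[[1,[0,0,-0.0015],[0,0,0]],[1,[0,0,-0.003],[0,0,0]],[1,[0,0,-0.003],[0,0,0]],[1,[0,0,-0.003],[0,0,0]]])

```text
t: 9.1
tool_pos: [0.5638, -0.2233, 0.0075]
tool_rot: [-0.165, -3.137, -0.0]
contact_force: [-4.6, 1.5, 5.8]
opening: 0.0593
grip_force: 66.8
```

The case is on the floor. I'll open partly and lift off.

Request:
jog_arm(deltas=[[0.3,[0,0,0],[0,0,0]],[0,[0,0,0],[0,0,0]],[-0.3,[0,0,0],[0,0,0]],[-0.5,[0,0,0],[0,0,0]],[-0.7,[0,0,0],[0,0,0]],[-0.8,[0,0,0],[0,0,0]],[-0.8,[0,0,0],[0,0,0]],[-0.8,[0,0,0],[0,0,0]],[-0.8,[0,0,0],[0,0,0]]])

```text
t: 9.85
tool_pos: [0.5637, -0.2233, 0.0061]
tool_rot: [0.165, 3.137, -0.0]
contact_force: [-0.7, 0.5, -0.6]
opening: 0.0764
grip_force: 0.0
```

Request:
jog_arm(deltas=[[-0.8,[0,0,0.01],[0,0,0]],[-0.8,[0,0,0.03],[0,0,0]],[-0.8,[0,0,0.06],[0,0,0]],[-0.8,[0,0,0.1],[0,0,0]],[-0.8,[0,0,0.15],[0,0,0]],[-0.8,[0,0,0.2],[0,0,0]],[-0.8,[0,0,0.25],[0,0,0]],[-0.8,[0,0,0.3],[0,0,0]],[-0.8,[0,0,0.35],[0,0,0]],[-0.8,[0,0,0.4],[0,0,0]],[-0.8,[0,0,0.45],[0,0,0]],[-0.8,[0,0,0.48],[0,0,0]]])

```text
t: 10.85
tool_pos: [0.5647, -0.2238, 0.2026]
tool_rot: [0.165, 3.132, -0.004]
contact_force: [0.4, -0.6, 0.4]
opening: 0.0772
grip_force: 0.0
```

```bash
python3 - <<'E'
from h import *
o=ctrl.get_obs();print(o['t'],o['q'].round(3),o['tool_pos'])
E
```

```text
10.85 [-0.5    0.027  1.688 -0.     1.422 -1.965] [ 0.56474996 -0.22376415  0.20256982]
```

Request:
jog_arm(deltas=[[-0.8,[-0.007,0.02,0],[0,0,-0.02]],[-0.8,[-0.021,0.06,0],[0,0,-0.05]],[-0.8,[-0.042,0.12,0],[0,0,-0.085]],[-0.8,[-0.065,0.19,0],[0,0,-0.12]],[-0.8,[-0.09,0.26,0],[0,0,-0.155]],[-0.8,[-0.114,0.33,0],[0,0,-0.19]],[-0.8,[-0.138,0.4,0],[0,0,-0.225]],[-0.8,[-0.163,0.47,0],[0,0,-0.26]],[-0.8,[-0.187,0.54,0],[0,0,-0.295]],[-0.8,[-0.211,0.61,0],[0,0,-0.33]],[-0.8,[-0.235,0.68,0],[0,0,-0.365]],[-0.8,[-0.26,0.75,0],[0,0,-0.4]]])

```text
t: 11.85
tool_pos: [0.459, 0.078, 0.1988]
tool_rot: [1.984, 2.435, 0.001]
contact_force: [0.0, 0.1, 0.0]
opening: 0.077
grip_force: 0.0
```

Request:
jog_arm(deltas=[[-0.6,[-0.022,0.06,0],[0,0,-0.02]],[-0.4,[-0.044,0.13,0],[0,0,-0.04]],[-0.2,[-0.066,0.19,0],[0,0,-0.048]],[-0.05,[-0.085,0.245,0],[0,0,-0.048]],[-0.05,[-0.1,0.285,0],[0,0,-0.048]],[-0.05,[-0.105,0.303,0],[0,0,-0.048]],[-0.05,[-0.105,0.303,0],[0,0,-0.048]],[-0.05,[-0.105,0.303,0],[0,0,-0.048]]])

```text
t: 12.52
tool_pos: [0.4178, 0.1978, 0.1984]
tool_rot: [2.155, 2.285, 0.0]
contact_force: [-0.3, 0.6, -0.6]
opening: 0.0444
grip_force: 0.0
```

```bash
python3 - <<'E'
from h import *
import cv2
o=ctrl.get_obs();print(o['t'],o['q'].round(3),o['tool_pos'],o['tool_rot'],o['opening'])
c=ctrl.get_calibration('wrist');E=np.array(c['extrinsics']);K=np.array(c['K'])
im=ctrl.get_image('wrist')
q=K@(E[:3,:3]@np.array([.418,.1976,.088])+E[:3,3]);print(q[:2]/q[2])
t=ctrl.get_image('top')[130:290,180:450]
im=np.vstack([cv2.resize(im,(640,400)),cv2.resize(t,(337,200)).repeat(1,0) if 0 else np.pad(cv2.resize(t,(337,200)),((0,0),(0,303),(0,0)))])
cv2.imwrite('pics/w4.png',np.clip(im[:,:,::-1]*1.4,0,255).astype('uint8'))
E
```

```text
12.5167 [ 2.810e-01 -3.330e-01  2.015e+00 -1.000e-03  1.459e+00  2.230e-01] [0.41780636 0.19775739 0.19841415] [2.15496111e+00 2.28504988e+00 1.28278575e-04] 0.04441560613861391
[319.71616695 200.84246725]
```

View pics/w4.png

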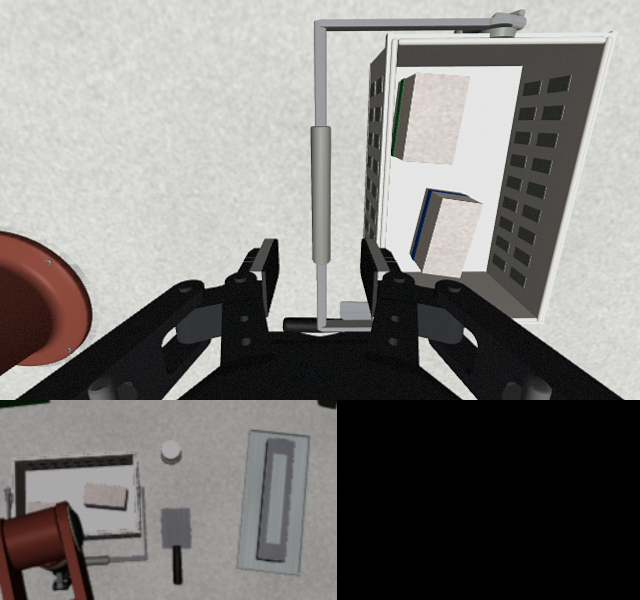

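The case lies well inside the tray (lower inset). The sleeve (x≈320) is centred between the pads (about 270 and 372). I'll descend and grip lightly.

Request:
jog_arm(deltas=[[-0.05,[0,0,-0.03],[0,0,0]],[-0.05,[0,0,-0.07],[0,0,0]],[-0.05,[0,0,-0.11],[0,0,0]],[-0.05,[0,0,-0.15],[0,0,0]],[-0.05,[0,0,-0.19],[0,0,0]],[-0.05,[0,0,-0.23],[0,0,0]],[-0.05,[0,0,-0.26],[0,0,0]],[-0.05,[0,0,-0.29],[0,0,0]],[-0.05,[0,0,-0.31],[0,0,0]],[-0.05,[0,0,-0.325],[0,0,0]],[-0.05,[0,0,-0.33],[0,0,0]],[-0.05,[0,0,-0.33],[0,0,0]]], squeeze=30)

```text
t: 13.62
tool_pos: [0.4176, 0.1979, 0.0658]
tool_rot: [-2.156, -2.285, 0.001]
contact_force: [-0.4, 0.1, -0.6]
opening: 0.0449
grip_force: 0.0
```

Request:
jog_arm(deltas=[[0.1,[0,0,0],[0,0,0]],[0.2,[0,0,0],[0,0,0]],[0.3,[0,0,0],[0,0,0]],[0.4,[0,0,0],[0,0,0]],[0.5,[0,0,0],[0,0,0]],[0.6,[0,0,0],[0,0,0]],[0.8,[0,0,0],[0,0,0]],[1,[0,0,0],[0,0,0]],[1,[0,0,0],[0,0,0]],[1,[0,0,0],[0,0,0]]], squeeze=30)

```text
t: 14.45
tool_pos: [0.4191, 0.1982, 0.0668]
tool_rot: [2.154, 2.283, 0.005]
contact_force: [5.1, -0.2, -1.1]
opening: 0.0169
grip_force: 29.3
```

```bash
python3 - <<'E'
import numpy as np
# scaled shifts along arc r=.14, basket yaw 3.4deg
for a in np.linspace(0,1.5,25):
    d=.14*(1-np.cos(a))/.4;print(a.round(3),(d*np.cos(.06)).round(3),(d*np.sin(.06)).round(3),(.35*np.sin(a)).round(3))
E
```

```text
0.0 0.0 0.0 0.0
0.062 0.001 0.0 0.022
0.125 0.003 0.0 0.044
0.188 0.006 0.0 0.065
0.25 0.011 0.001 0.087
0.312 0.017 0.001 0.108
0.375 0.024 0.001 0.128
0.438 0.033 0.002 0.148
0.5 0.043 0.003 0.168
0.562 0.054 0.003 0.187
0.625 0.066 0.004 0.205
0.688 0.079 0.005 0.222
0.75 0.094 0.006 0.239
0.812 0.109 0.007 0.254
0.875 0.125 0.008 0.269
0.938 0.143 0.009 0.282
1.0 0.161 0.01 0.295
1.062 0.179 0.011 0.306
1.125 0.199 0.012 0.316
1.188 0.219 0.013 0.325
1.25 0.239 0.014 0.332
1.312 0.26 0.016 0.338
1.375 0.281 0.017 0.343
1.438 0.303 0.018 0.347
1.5 0.325 0.02 0.349
```

Request:
jog_arm(deltas=[[1,[0,0,0],[0,0,0]],[1,[0,0,0],[0,0,0]],[1,[0.001,0,0.022],[0,0,0]],[1,[0.003,0,0.044],[0,0,0]],[1,[0.006,0,0.065],[0,0,0]],[1,[0.011,0.001,0.087],[0,0,0]],[1,[0.017,0.001,0.108],[0,0,0]],[1,[0.024,0.001,0.128],[0,0,0]],[1,[0.033,0.002,0.148],[0,0,0]],[1,[0.043,0.003,0.168],[0,0,0]],[1,[0.043,0.003,0.168],[0,0,0]]], squeeze=60)

```text
t: 15.37
tool_pos: [0.4337, 0.1991, 0.133]
tool_rot: [-2.154, -2.283, 0.006]
contact_force: [-1.6, 0.8, -6.5]
opening: 0.0161
grip_force: 58.8
```

Forces are small and the handle follows. I'll continue the arc from 0.5 to 1.5 rad.

Request:
jog_arm(deltas=[[1,[0.011,0,0.019],[0,0,0]],[1,[0.023,0.001,0.037],[0,0,0]],[1,[0.036,0.002,0.054],[0,0,0]],[1,[0.051,0.003,0.071],[0,0,0]],[1,[0.066,0.004,0.086],[0,0,0]],[1,[0.082,0.005,0.101],[0,0,0]],[1,[0.1,0.006,0.114],[0,0,0]],[1,[0.118,0.007,0.127],[0,0,0]],[1,[0.136,0.008,0.138],[0,0,0]],[1,[0.156,0.009,0.148],[0,0,0]],[1,[0.176,0.01,0.157],[0,0,0]],[1,[0.196,0.011,0.164],[0,0,0]]])

```text
t: 16.37
tool_pos: [0.514, 0.2043, 0.2053]
tool_rot: [2.155, 2.285, 0.003]
contact_force: [-6.1, 1.4, 9.5]
opening: 0.0163
grip_force: 61.9
```

Request:
jog_arm(deltas=[[1,[0.021,0.001,0.006],[0,0,0]],[1,[0.042,0.003,0.011],[0,0,0]],[1,[0.064,0.004,0.015],[0,0,0]],[1,[0.082,0.005,0.017],[0,0,0]],[1,[0.082,0.005,0.017],[0,0,0]],[1,[0.082,0.005,0.017],[0,0,0]]])

```text
t: 16.87
tool_pos: [0.5476, 0.2065, 0.2103]
tool_rot: [2.155, 2.285, 0.006]
contact_force: [-2.9, 2.3, 8.8]
opening: 0.0162
grip_force: 64.6
```

The handle is at about 1.5 rad. I'll open, then rise clear.

Request:
jog_arm(deltas=[[0.5,[0,0,0],[0,0,0]],[0.2,[0,0,0],[0,0,0]],[-0.1,[0,0,0],[0,0,0]],[-0.4,[0,0,0],[0,0,0]],[-0.7,[0,0,0],[0,0,0]],[-0.8,[0,0,0],[0,0,0]],[-0.8,[0.015,0,0],[0,0,0]],[-0.8,[0.02,0,0],[0,0,0]],[-0.8,[0.02,0,0],[0,0,0]],[-0.8,[0.02,0,0],[0,0,0]]])

```text
t: 17.7
tool_pos: [0.5542, 0.2055, 0.2056]
tool_rot: [-2.156, -2.285, 0.0]
contact_force: [0.2, 0.5, -0.5]
opening: 0.0766
grip_force: 0.0
```

Request:
jog_arm(deltas=[[-0.8,[0,0,0.01],[0,0,0]],[-0.8,[0,0,0.03],[0,0,0]],[-0.8,[0,0,0.06],[0,0,0]],[-0.8,[0,0,0.1],[0,0,0]],[-0.8,[0,0,0.14],[0,0,0]],[-0.8,[0,0,0.18],[0,0,0]],[-0.8,[0,0,0.22],[0,0,0]],[-0.8,[0,0,0.25],[0,0,0]],[-0.8,[0,0,0.27],[0,0,0]],[-0.8,[0,0,0.28],[0,0,0]],[-0.8,[0,0,0.28],[0,0,0]],[-0.8,[0,0,0.28],[0,0,0]]])

```text
t: 18.7
tool_pos: [0.5539, 0.2055, 0.3172]
tool_rot: [-2.156, -2.285, 0.001]
contact_force: [-0.8, 0.6, 0.6]
opening: 0.0773
grip_force: 0.0
```

```bash
python3 - <<'E'
from h import *
import cv2
o=ctrl.get_obs();print(o['t'],o['tool_pos'],o['contact_force'],o['opening'])
im=ctrl.get_image('scene')
cv2.imwrite('pics/s5.png',np.clip(im[:,:,::-1]*1.4,0,255).astype('uint8'))
E
```

```text
18.7 [0.55386749 0.20552502 0.31718151] [-0.78727859  0.56641602  0.572033  ] 0.07726874450217305
```

View pics/s5.png

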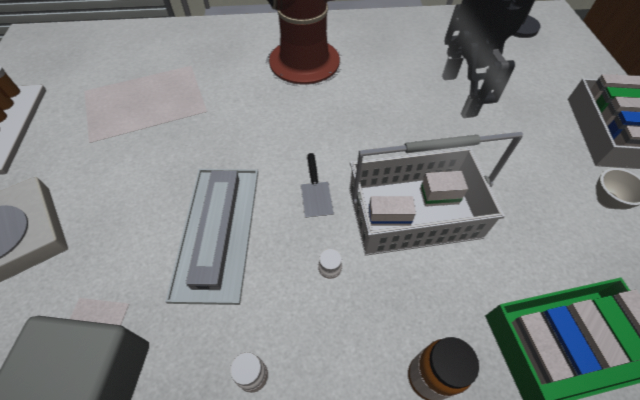

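The scene shows the handle upright (sleeve at about (443,144)), the case flat in the tray and the gripper clear. I'll check the handle angle, then hand in if it is right.

```bash
python3 - <<'E'
from h import *
c=ctrl.get_calibration('scene');E=np.array(c['extrinsics']);K=np.array(c['K'])
for a in (1.2,1.4,1.57):
    d=-.14*np.cos(a);q=K@(E[:3,:3]@np.array([.557+d,.206+.06*d,.088+.14*np.sin(a)])+E[:3,3]);print(a,q[:2]/q[2])
q=K@(E[:3,:3]@np.array([.5637,-.2233,.039])+E[:3,3]);print('case',q[:2]/q[2])
q=K@(E[:3,:3]@np.array([.557-.14,.206,.088])+E[:3,3]);p=q[:2]/q[2];print('folded',p)
E
```

```text
1.2 [430.36383661 125.29053596]
1.4 [436.17247429 133.23965855]
1.57 [440.86209298 142.47368469]
case [213.8735373  220.02251598]
folded [407.02566157 138.35728337]
```

```bash
python3 -c "
from station import ctrl
print(ctrl.finish_job())"
```

```text
the job is handed in; nothing more can be done
None
```

I handed the job in at about 19 s of the 64 s allowed: the last picture shows the case lying flat in the tray, the handle upright on its own, the cartons, jar and spatula where they were, and the gripper clear; the hand-in returned no verdict.

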